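# Tip the wide lock cover upright against the fence

## Robot

A 6-joint arm with a two-finger parallel gripper is mounted at the origin on a cart in front of the work surface, level with it; the furniture and walls round the work are solid. World frame = base frame: x ahead of the robot, y to its left, z up, the work surface at z = 0. Lengths are in m, angles in rad, forces in N, time in s.
With the tool pointing down it reaches from about 0.25 to 0.775 m from the base axis. Payload 4 kg.
Tool frame: the origin (TCP) lies at the very end of the fingers, on their centre line; the grasp point (between the pads) lies 19 mm behind it (manip.hold_point_z is the distance from the TCP to the grasp point, in m); x points along the fingers, z is the direction in which the jaws open and shut, and the axes are right-handed (so a half turn about x gives the same grasp; the last joint's range is limited). The gripper opens to 94 mm and grips with 3 to 60 N. Pads are 16 mm wide; open, the fingers measure 119 mm over their backs; the gripper's body (75 mm by 177 mm) begins 78 mm behind the grasp point.
Start: joints at [1.211, 0.087, 1.371, -0, 1.684, -0.103], TCP at [0.14, 0.532, 0.206] pointing down, gripper open.
Joint ranges: [-3.1, 3.1], [-0.76, 2.03], [0.27, 2.55], [-1.08, 4.22], [0.17, 2.65], [-2.57, 2.57]. Speed limits (rad/s): [2.79, 2.79, 3.14, 3.14, 3.14, 3.14].

## Interface

Orientations are given as a unit quaternion [w, x, y, z].
In Python, from plant import manip, eoat, imaging, hand_in, finder, sensors gives the robot as it stands. Calls block until the motion is done:
- manip.movep(position, orientation): joint-space move of the TCP to a pose.
- manip.movel(position, speed=0.15, orientation=None): straight line of the TCP; orientation=None keeps the orientation; speed is the mean speed in m/s.
- manip.goto_joints(angles): joint-space move.
- eoat.grip(opening, grasp_force=None): finger opening in m; grasp_force is the grip in N (None keeps the last); returns when the fingers have stopped.
- manip.wait(seconds).
- manip.solve_ik(position, orientation): joint angles nearest the present ones, or None.
- imaging.snapshot(name): name is "side" or "top" or "wrist"; returns a dict with "pixels" (400x640x3 uint8, red, green, blue), "vfov" (degrees; the focal length in pixels is half the picture's height over the tangent of half this angle, whatever the lens; pixels are square), "cx", "cy" (the principal point, pixels), "position" and "attitude" of the camera in the world; the wrist camera has in their place "hand_eye" (4x4, takes a point from camera to tool coordinates, whose origin is the TCP and whose axes are the tool frame's). Camera axes: x right, y up, looking along -z (the intrinsics and any distortion apply to the point x, -y, -z); pixel columns grow to the right and rows downward; lengths in m; the calibration is good to about 2 mm. A picture is of the moment at which its call begins: read the wrist's pose just before it. There is no depth.
A pose or a line that the arm cannot do raises manip.IKError and nothing moves.
- hand_in(): hands the job in, once; it reports no verdict.
Trained networks look in a picture, given as the dict that the camera call returned (one of the last four; its "shot" number tells which), for a name from the list of things; names that differ only in an ending like _2 or _b are one class to them, and where a whole thing is asked for, a point or a joint stands for the part that bears it (a point fixed in the world has none). Each returns a list of dicts, best first, with "conf" (0 to 1); they miss things now and then, are a little off and sometimes report something else, mostly with a low value. They report only what shows in the picture. A call takes as long as a camera call.
- finder.look_for(thing, picture): "bbox" ([left, top, width, height] in pixels, round what is visible of it).
- finder.landmark_of(thing, picture): "centre" ([column, row] in pixels: a listed point, or the origin of a listed thing).
Readings, each from a call of its own:
- sensors.read_t(): time.
- sensors.read_joint_positions(): joint angles.
- sensors.read_joint_vel(): joint speeds.
- sensors.read_tau(): joint torques, N m.
- sensors.read_position(): TCP position.
- sensors.read_eef_rot(): TCP orientation.
- sensors.read_force(): force on the tool from outside, world axes, zero at the start.
- sensors.read_moment(): the same for the moment, N m.
- sensors.read_width(): finger opening in m.
Only numpy, scipy, OpenCV 4.12 (cv2) and the standard library are available. Lean on these libraries where they do the work, as an engineer would, in place of code of your own. Each camera call takes 0.05 s, during which the arm holds its last target.

## Task

Two aluminium lock cover plates lie in front of the dark sloping fence on the bench, each on two studs that hold up its near edge. Push the wider plate up to the fence and tip it over its far edge, so that it stands on that edge leaning flat against the fence with its studs towards the robot. Do not lift it off the mat, and leave the narrow plate, the silver lock cylinder, the torch and the tape roll where they are.

Things in the scene. Friction and masses are not known exactly. Their poses are not given: they have to be found in the camera images.
- wide_cover: The loose plate to stand up: flat aluminium, 90 mm deep, 120 mm wide, 6 mm thick, a 22 mm hole mid-way and two 8 mm ones; two studs (10 mm thick, 30 mm long, 92 mm apart) under it, 25 mm in from the near edge, hold it at a 27 degree slope, far edge on the mat. 0.15 to 0.26 kg. Origin: at mat level under its middle; at the start z is up, x level from near to far edge, y along the width.
- wide_cover_foot (a point): Middle of the underside of the wide plate's far edge, on which it pivots: x = +40 mm, z = 0 in its frame. At the start on the mat, 10 to 25 mm short of the fence and up to 0.1 rad off square to it. Pushed at the middle of its near edge the plate slides, squares itself on the fence and then tips.
- wide_cover_heel (a point): Middle of the underside of the wide plate's near, raised edge: x = -40 mm, z = +40 mm in its frame. In tipping it rises on a 90 mm arc about the foot; what pushes it must reach below it and rise with it, or friction may jam it. Past about 5 degrees beyond vertical the plate falls on to the fence by itself; it then leans at 15 degrees, this point 87 mm up. Do not force it over the top of the fence.
- narrow_cover: The plate to leave lying: as the wide one (90 mm deep, two studs under the near edge, same slope, origin and axes) but only 70 mm wide and with a single 22 mm hole. Lies left or right of the wide one, centres about 150 to 170 mm apart.
- fence: Fixed dark steel bar, 340 mm long, 12 mm thick, 83 mm high, its flat front face leaning 15 degrees back (away from the robot), with three screwed feet behind reaching 47 mm back. Origin: middle of the line where the front face meets the mat; x points level away from the robot, square to the bar, y along the bar, z up.
- nickel: Silver-coloured lock cylinder, 38 x 70 x 17 mm, lying loose on the mat on the robot's side of the covers. Origin: centre of its underside. A bystander.
- torch: Dark grey hand torch, 29 x 132 x 29 mm, lying loose on the mat on the right. Origin: centre of its underside, y along it. A bystander.
- tape: Roll of yellow tape, 68 mm across, 19 mm high, lying loose on the mat on the left. Origin: centre of its underside. A bystander.

How it is judged:
On the way:
1. the wide plate is tipped half up, 45 to 75 degrees, its far edge down on the mat at the fence (x of wide_cover_foot in the frame of fence above -0.02 m and height (world z) of wide_cover_foot below 0.012 m and height (world z) of wide_cover_heel above 0.064 m and x of wide_cover_heel in the frame of fence between -0.075 and -0.025 m), for 0.05 s.
At the end, for the whole second after the job is handed in: The wide plate rests on its far edge on the mat, leaning on the fence within about 10 degrees of its slope and of its line: that edge within 20 mm of the foot of the fence and 150 mm of its middle, the other edge 80 mm up or more and over or behind the foot of the fence (2 to 35 mm) (height (world z) of wide_cover_heel above 0.08 m and x of wide_cover_heel in the frame of fence between 0.002 and 0.035 m and angle between the y axis of wide_cover and the y axis of fence, either way round below 0.175 rad and x of wide_cover_foot in the frame of fence between -0.02 and 0.005 m and height (world z) of wide_cover_foot below 0.01 m and y of wide_cover_foot in the frame of fence between -0.15 and 0.15 m and linear speed of wide_cover below 0.02 m/s and angular speed of wide_cover below 0.1 rad/s); the robot touches nothing.
It fails at once if the wide plate is lifted: its far edge comes more than 30 mm off the mat (height (world z) of wide_cover_foot above 0.03 m).
It fails at once if the narrow plate is shifted more than 20 mm or tipped (distance of narrow_cover from where it was at the start of the episode above 0.02 m or angle between narrow_cover's own z axis and vertical above 0.2 rad).
It fails at once if the lock cylinder, the torch or the tape roll is shifted more than 30 mm (distance of any of nickel, torch, tape from where it was at the start of the episode above 0.03 m).
It also fails if it takes over 35 s, if anything falls off the work surface, if the arm or the gripper's body presses on something with over 40 N, if the wrist force passes 120 N, or if a joint passes its speed limit or range.

## Working session

There is one attempt and no reset: what is moved stays moved. The work goes in short steps, each a Python script; the robot and the scene stay as the last script left them, time stands still between calls to the robot, and variables do not carry over. Pictures are saved under pics/ and viewed, and the job is handed in when it is done.

```bash
ls; mkdir -p pics; cat > h.py <<'E'
import numpy as np, cv2
from scipy.spatial.transform import Rotation as R
from plant import manip, eoat, imaging, hand_in, finder, sensors
def snap(n,f):
    s=imaging.snapshot(n); cv2.imwrite('pics/'+f,s['pixels'][:,:,::-1]); return s
E
python3 - <<'E'
from h import *
for n in ['top','side','wrist']:
    s=snap(n,n+'0.png'); print(n,{k:v for k,v in s.items() if k!='pixels'})
    for t in ['wide_cover','wide_cover_foot','wide_cover_heel','narrow_cover','fence','nickel','torch','tape']:
        print(t,[(np.round(d['centre'],1).tolist(),round(d['conf'],2)) for d in finder.landmark_of(t,s)[:2]])
print(sensors.read_t(),sensors.read_eef_rot(),sensors.read_position())
E
```

```text
pics
top {'vfov': 49.27523084958761, 'cx': 320.85041373691627, 'cy': 201.56450156546822, 'position': array([ 0.31352348, -0.05754961,  1.26689024]), 'attitude': array([ 0.70754526,  0.0606624 , -0.05461628, -0.70193792]), 'shot': 1}
wide_cover [([341.3, 193.0], 0.91), ([311.2, 244.6], 0.53)]
wide_cover_foot [([339.0, 180.5], 0.86)]
wide_cover_heel [([340.5, 203.0], 0.88)]
narrow_cover [([286.6, 194.1], 0.77)]
fence [([311.6, 177.0], 0.94)]
nickel [([312.8, 244.1], 0.64)]
torch [([443.5, 223.2], 0.71)]
tape [([210.4, 218.2], 0.9), ([340.5, 202.4], 0.68)]
side {'vfov': 57.96368248097661, 'cx': 326.64494633020377, 'cy': 189.3260091255207, 'position': array([0.2631671 , 0.39101291, 0.78758024]), 'attitude': array([-0.22680094, -0.07453623,  0.28831391,  0.92729756]), 'shot': 2}
wide_cover [([322.2, 181.1], 0.82), ([389.0, 120.1], 0.21)]
wide_cover_foot [([307.0, 178.9], 0.86)]
wide_cover_heel [([336.6, 179.1], 0.64)]
narrow_cover [([294.9, 237.1], 0.58)]
fence [([284.9, 197.8], 0.61)]
nickel [([353.6, 229.3], 0.84), ([296.0, 237.1], 0.66)]
torch [([388.1, 122.0], 0.57)]
tape [([266.7, 324.5], 0.6)]
wrist {'vfov': 62.07294279976106, 'cx': 318.1316190523289, 'cy': 203.0409592576262, 'hand_eye': array([[ 6.80687035e-04,  2.74489441e-01, -9.61589873e-01,
        -1.80612809e-01],
       [-6.03747271e-04,  9.61590033e-01,  2.74489059e-01,
         8.03221727e-02],
       [ 9.99999586e-01,  3.93716118e-04,  8.20264119e-04,
        -3.13286397e-04],
       [ 0.00000000e+00,  0.00000000e+00,  0.00000000e+00,
         1.00000000e+00]]), 'shot': 3}
wide_cover []
wide_cover_foot []
wide_cover_heel []
narrow_cover []
fence []
nickel []
torch []
tape []
1.35 [ 0.55995155 -0.43184452  0.55986605  0.43187334] [0.13972017 0.53198629 0.20549932]
```

View pics/top0.png

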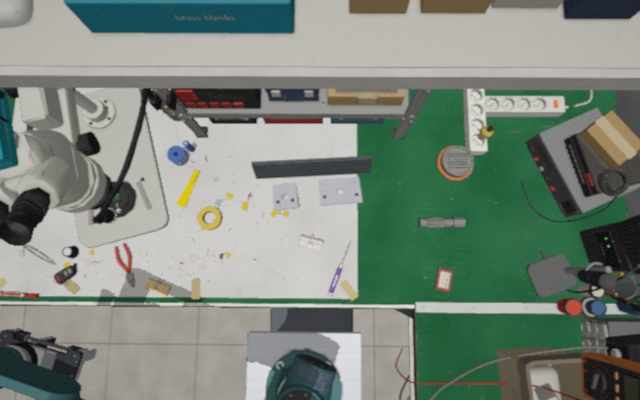

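View pics/side0.png

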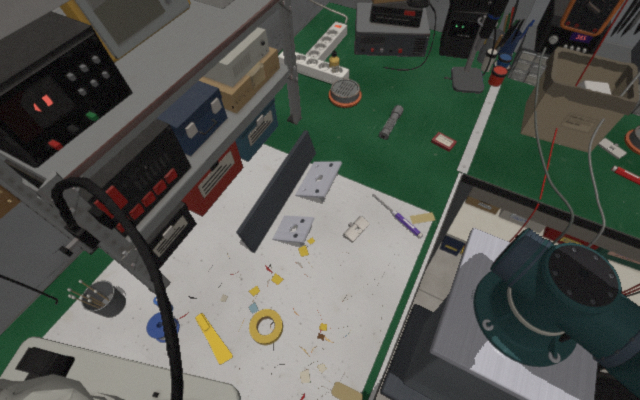

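```bash
cat >> h.py <<'E'
def ray(s,px):
    f=200/np.tan(np.radians(s['vfov'])/2)
    d=np.array([(px[0]-s['cx'])/f,-(px[1]-s['cy'])/f,-1.])
    q=s['attitude']; Rm=R.from_quat([q[1],q[2],q[3],q[0]])
    return np.array(s['position']),Rm.apply(d)
def atz(s,px,z=0):
    p,d=ray(s,px); return p+d*(z-p[2])/d[2]
E
python3 - <<'E'
from h import *
s=dict(vfov=49.27523084958761,cx=320.85041373691627,cy=201.56450156546822,position=[ 0.31352348, -0.05754961,  1.26689024],attitude=[ 0.70754526,  0.0606624 , -0.05461628, -0.70193792])
t=dict(vfov=57.96368248097661,cx=326.64494633020377,cy=189.3260091255207,position=[0.2631671 , 0.39101291, 0.78758024],attitude=[-0.22680094, -0.07453623,  0.28831391,  0.92729756])
for n,a,b,z in [('wc',[341.3,193],[322.2,181.1],0),('foot',[339,180.5],[307,178.9],0),('heel',[340.5,203],[336.6,179.1],.04),('narrow',[286.6,194.1],[294.9,237.1],0),('fence',[311.6,177],[284.9,197.8],0),('nickel',[312.8,244.1],[353.6,229.3],0),('torch',[443.5,223.2],[388.1,122],0),('tape',[210.4,218.2],[266.7,324.5],0)]:
    print(n,atz(s,a,z).round(3),atz(t,b,z).round(3))
E
```

```text
wc [ 0.548 -0.106  0.   ] [ 0.544 -0.107  0.   ]
foot [ 0.586 -0.099  0.   ] [ 0.584 -0.095  0.   ]
heel [ 0.512 -0.102  0.04 ] [ 0.5   -0.104  0.04 ]
narrow [0.544 0.056 0.   ] [0.524 0.072 0.   ]
fence [ 0.596 -0.018  0.   ] [ 0.605 -0.015  0.   ]
nickel [ 0.397 -0.024  0.   ] [ 0.406 -0.013  0.   ]
torch [ 0.461 -0.404  0.   ] [ 0.47  -0.395  0.   ]
tape [0.47  0.278 0.   ] [0.472 0.277 0.   ]
```

The top view shows the fence from about (253,170) to (371,163), the wide plate at (340,191) and the narrow one at (286,196). I'll zoom in to get exact lines.

```bash
python3 - <<'E'
import cv2
a=cv2.imread('pics/top0.png')[140:260,240:380]; cv2.imwrite('pics/z1.png',cv2.resize(a,None,fx=5,fy=5,interpolation=cv2.INTER_CUBIC)[:600,:700])
a=cv2.imread('pics/side0.png')[120:260,220:380]; cv2.imwrite('pics/z2.png',cv2.resize(a,None,fx=4,fy=4,interpolation=cv2.INTER_CUBIC))
E
```

```text
(no output)
```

View pics/z1.png

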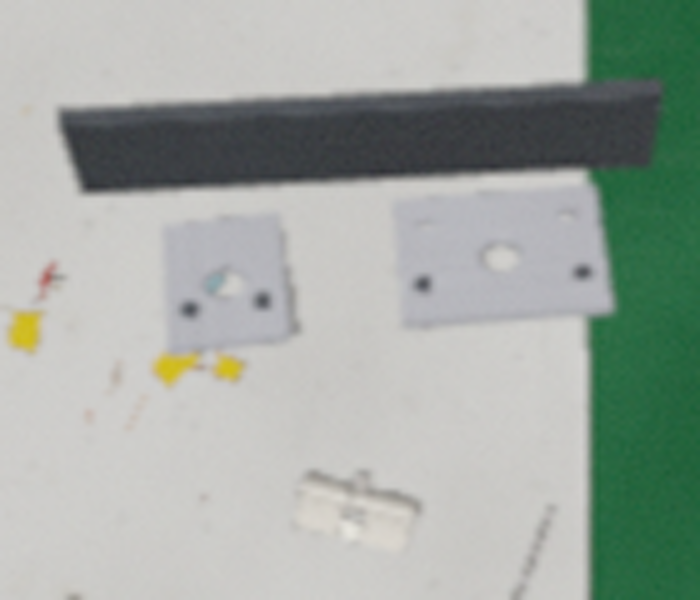

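View pics/z2.png

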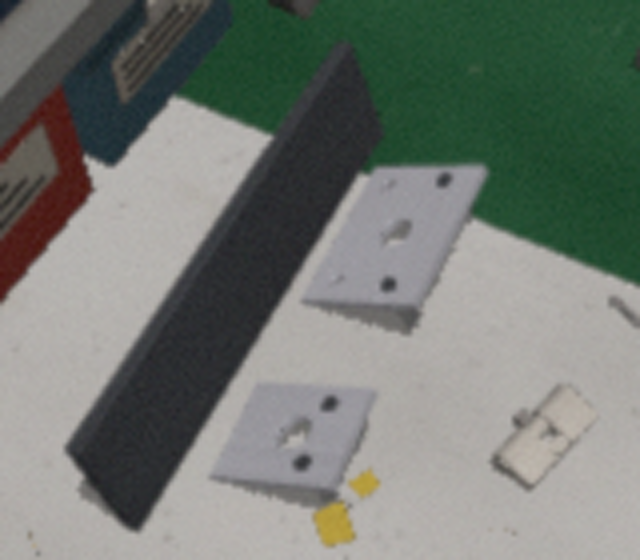

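```bash
python3 - <<'E'
from h import *
s=dict(vfov=49.27523084958761,cx=320.85041373691627,cy=201.56450156546822,position=[ 0.31352348, -0.05754961,  1.26689024],attitude=[ 0.70754526,  0.0606624 , -0.05461628, -0.70193792])
t=dict(vfov=57.96368248097661,cx=326.64494633020377,cy=189.3260091255207,position=[0.2631671 , 0.39101291, 0.78758024],attitude=[-0.22680094, -0.07453623,  0.28831391,  0.92729756])
pts=[('fL',(82,190),(138,530),0),('fR',(650,163),(383,133),0),('farL',(393,202),(303,300),.0055),('farR',(597,184),(372,167),.0055),('nearL',(404,327),(412,306),.0455),('nearR',(613,312),(487,165),.0455)]
for n,a,b,z in pts:
    print(n,atz(s,(240+a[0]/5,140+a[1]/5),z).round(4),atz(t,(220+b[0]/4,120+b[1]/4),z).round(4))
E
```

```text
fL [0.5917 0.1465 0.    ] [0.5882 0.1511 0.    ]
fR [ 0.6105 -0.1912  0.    ] [ 0.6062 -0.185   0.    ]
farL [ 0.5845 -0.0386  0.0055] [ 0.5821 -0.0323  0.0055]
farR [ 0.5963 -0.1592  0.0055] [ 0.5958 -0.1504  0.0055]
nearL [ 0.5036 -0.0462  0.0455] [ 0.5039 -0.0377  0.0455]
nearR [ 0.5131 -0.1646  0.0455] [ 0.5122 -0.1589  0.0455]
```

Both views agree on the fence to within about 4 mm: origin near (0.599, -0.019), yaw +0.053, length 338 mm. The wide plate's heel is at about x 0.506, y -0.10, yaw about 0.09, and its foot is 16 mm short of the fence. Next I'll check IK along the planned arc and move to the pre-push pose.

```bash
cat >> h.py <<'E'
TH=0.0535; F0=np.array([0.599,-0.0195])
FX=np.array([np.cos(TH),np.sin(TH),0]); FY=np.array([-np.sin(TH),np.cos(TH),0])
def w(x,y,z): return np.array([F0[0],F0[1],0])+x*FX+y*FY+np.array([0,0,z])
def quat(pitch=0):
    X=np.array([0,0,-1.])*np.cos(pitch)+FX*np.sin(pitch); Z=FY; Y=np.cross(Z,X)
    q=R.from_matrix(np.stack([X,Y,Z],1)).as_quat(); return np.array([q[3],*q[:3]])
Q=quat()
def tof(p): d=np.array(p)-[*F0,0]; return np.array([d@FX,d@FY,d[2]])
def heel(deg):
    t=np.radians(deg); c,s=np.cos(t),np.sin(t)
    fx=.006*(c*np.tan(np.radians(15))-s)
    return fx-.09*c, .09*s
E
python3 - <<'E'
from h import *
for n,p in dict(heelA=(.5055,-.102,0),foot=(.587,-.095,0),nar=(.54,.06,0),nick=(.40,-.02,0)).items(): print(n,tof(p).round(4))
for a in [27,45,60,75,90,100]: print(a,np.round(heel(a),4))
for v in [(-.13,-.08,.2),(-.13,-.08,.02),(-.08,-.08,.03),(0.0,-.08,.08),(0.01,-.08,.09)]:
    print(v,w(*v).round(3),*[np.round(j,2) if (j:=manip.solve_ik(w(*v),quat(p))) is not None else None for p in (0,.3)])
s=dict(vfov=49.27523084958761,cx=320.85041373691627,cy=201.56450156546822,position=[ 0.31352348, -0.05754961,  1.26689024],attitude=[ 0.70754526,  0.0606624 , -0.05461628, -0.70193792])
for z in (.2,.4,.6): print(atz(s,(330,88),z).round(3))
E
```

```text
heelA [-0.0978 -0.0774  0.    ]
foot [-0.016  -0.0748  0.    ]
nar [-0.0547  0.0825  0.    ]
nick [-0.1987  0.0101  0.    ]
27 [-0.0815  0.0409]
45 [-0.0667  0.0636]
60 [-0.0494  0.0779]
75 [-0.0287  0.0869]
90 [-0.006  0.09 ]
100 [0.0094 0.0886]
(-0.13, -0.08, 0.2) [ 0.473 -0.106  0.2  ] [-0.34 -0.06  1.53 -0.    1.67 -1.96] [-0.44 -0.28  1.75  0.14  1.41 -2.07]
(-0.13, -0.08, 0.02) [ 0.473 -0.106  0.02 ] [-0.34  0.06  1.78 -0.    1.3  -1.96] [-0.44 -0.15  2.01  0.17  1.02 -2.13]
(-0.08, -0.08, 0.03) [ 0.523 -0.104  0.03 ] [-0.3   0.15  1.66 -0.    1.33 -1.93] [-0.39 -0.05  1.9   0.15  1.02 -2.07]
(0.0, -0.08, 0.08) [ 0.603 -0.099  0.08 ] [-0.26  0.28  1.4  -0.    1.46 -1.88] [-0.32  0.07  1.67  0.12  1.12 -1.98]
(0.01, -0.08, 0.09) [ 0.613 -0.099  0.09 ] [-0.25  0.29  1.36 -0.    1.49 -1.88] [-0.31  0.09  1.64  0.12  1.14 -1.97]
[ 0.787 -0.069  0.2  ]
[ 0.699 -0.067  0.4  ]
[ 0.61  -0.065  0.6  ]
```

```bash
python3 - <<'E'
from h import *
q=quat(.2)
eoat.grip(0.03)
manip.movep(w(-.14,-.077,.2),q)
manip.movel(w(-.135,-.077,.025),speed=.15,orientation=q)
s=snap('wrist','w1.png'); s2=snap('side','s1.png')
print(sensors.read_t(),tof(sensors.read_position()),sensors.read_force(),sensors.read_width())
cv2.imwrite('pics/s1z.png',cv2.resize(s2['pixels'][80:280,200:460,::-1],None,fx=3,fy=3))
E
```

```text
6.3667 [-0.13419494 -0.07738209  0.02617224] [0.40496306 0.50041846 0.04554287] 0.030016100577653512
```

View pics/w1.png

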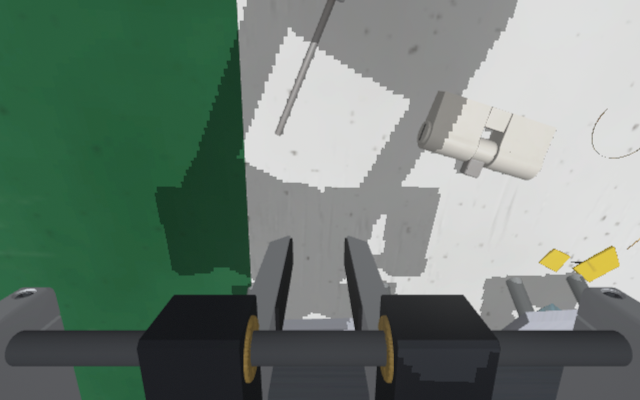

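View pics/s1z.png

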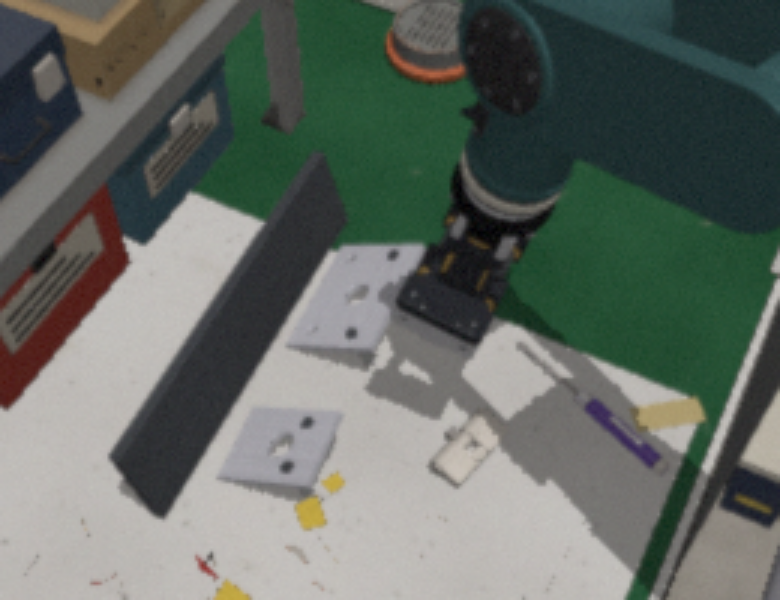

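The gripper is down behind the near edge and centred on it; nothing has moved. In the wrist view the plate edge sits between the fingers at about (318,322). Now pushing to the fence while watching force.

```bash
python3 - <<'E'
from h import *
q=quat(.2); b=sensors.read_force()
for x in [-.12,-.113,-.109,-.105,-.101,-.097,-.093,-.089]:
    manip.movel(w(x,-.077,.025),speed=.05,orientation=q)
    print(x,tof(sensors.read_position()).round(4),np.round(sensors.read_force()-b,2))
s2=snap('side','s2.png');snap('top','t2.png')
print(sensors.read_t())
cv2.imwrite('pics/s2z.png',cv2.resize(s2['pixels'][80:280,200:460,::-1],None,fx=3,fy=3))
E
```

```text
-0.12 [-0.1197 -0.077   0.025 ] [-0.56 -0.3  -0.33]
-0.113 [-0.1128 -0.077   0.025 ] [ 0.1  -0.17 -0.69]
-0.109 [-0.1088 -0.077   0.025 ] [-0.01 -0.27  0.52]
-0.105 [-0.1048 -0.077   0.0251] [-0.49 -0.71 -0.42]
-0.101 [-0.1009 -0.077   0.0249] [-0.37 -0.83 -0.61]
-0.097 [-0.0969 -0.077   0.0249] [-0.87 -1.22  0.34]
-0.093 [-0.0927 -0.077   0.025 ] [-0.84  0.25 -0.19]
-0.089 [-0.0888 -0.0771  0.025 ] [-0.98 -1.09 -0.31]
8.7083
```

View pics/s2z.png

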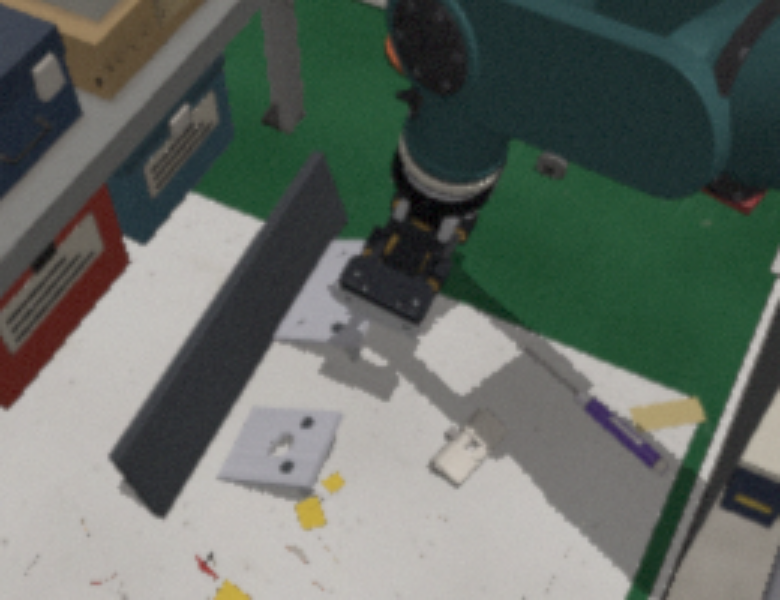

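```bash
python3 - <<'E'
from h import *
q=quat(.2); b=np.array([.4,.5,.05])
for a in range(27,61,4):
    hx,hz=heel(a)
    manip.movel(w(hx-.006,-.077,max(hz-.018,.025)),speed=.05,orientation=q)
    print(a,np.round((hx,hz),3),tof(sensors.read_position()).round(4),np.round(sensors.read_force()-b,2))
s2=snap('side','s3.png');s=snap('wrist','w3.png')
print(sensors.read_t())
cv2.imwrite('pics/s3z.png',cv2.resize(s2['pixels'][80:280,200:460,::-1],None,fx=3,fy=3))
for t in ['wide_cover_foot','wide_cover_heel']:
    for d in finder.landmark_of(t,s2)[:2]: print(t,d, tof(atz(s2,d['centre'],0 if 'foot' in t else .078)))
E
```

```text
27 [-0.081  0.041] [-0.0884 -0.077   0.0247] [-5.38 -0.39  2.58]
31 [-0.079  0.046] [-0.0871 -0.077   0.0275] [-8.69 -2.1   2.53]
35 [-0.076  0.052] [-0.0843 -0.077   0.0329] [-10.29  -2.11   2.43]
39 [-0.072  0.057] [-0.0793 -0.0771  0.0387] [-5.66 -1.39  1.72]
43 [-0.069  0.061] [-0.074  -0.0771  0.0441] [-3.47  0.05  0.02]
47 [-0.065  0.066] [-0.0699 -0.077   0.0484] [-2.14 -0.03  0.26]
51 [-0.06  0.07] [-0.0656 -0.077   0.0523] [-1.69 -0.37  0.66]
55 [-0.056  0.074] [-0.061  -0.077   0.0561] [-1.05 -0.55  0.16]
59 [-0.051  0.077] [-0.0561 -0.0771  0.0595] [-1.31 -0.39  0.85]
11.1917
wide_cover_foot {'centre': [305.5, 178.5], 'conf': 0.59} [-0.01482231 -0.0736398   0.        ]
wide_cover_heel {'centre': [318.6, 166.0], 'conf': 0.45} [-0.05697925 -0.07219533  0.078     ]
```

View pics/s3z.png

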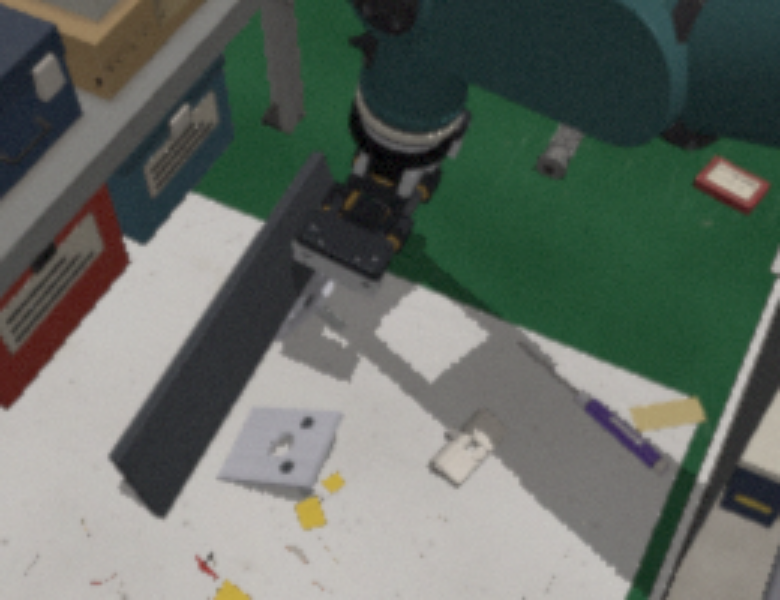

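View pics/w3.png

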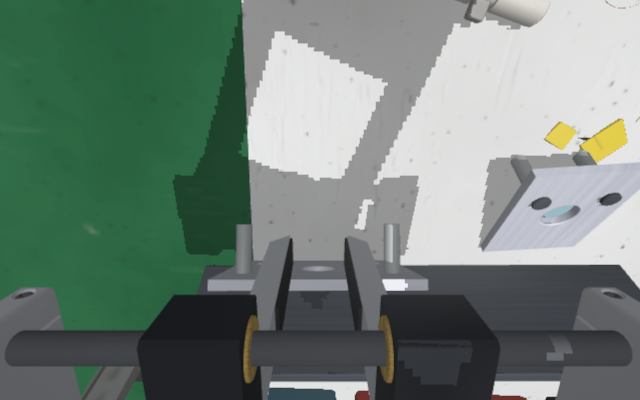

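The plate is tipped to about 58° with its foot at the fence; the studs clear both fingers, at (244,248) and (391,248) in the wrist view. Continuing over.

```bash
python3 - <<'E'
from h import *
q=quat(.2); b=np.array([.4,.5,.05])
for a in list(range(63,88,4)):
    hx,hz=heel(a)
    manip.movel(w(hx-.006,-.077,hz-.018),speed=.05,orientation=q)
    print(a,tof(sensors.read_position()).round(4),np.round(sensors.read_force()-b,2))
for x in [-.012,-.009,-.006,-.003,-.0005]:
    manip.movel(w(x,-.077,.071),speed=.03,orientation=q)
    print(x,tof(sensors.read_position()).round(4),np.round(sensors.read_force()-b,2))
s2=snap('side','s4.png');s=snap('wrist','w4.png')
print(sensors.read_t())
cv2.imwrite('pics/s4z.png',cv2.resize(s2['pixels'][80:280,200:460,::-1],None,fx=3,fy=3))
E
```

```text
63 [-0.0509 -0.0771  0.0626] [-1.15 -0.69  0.63]
67 [-0.0455 -0.0771  0.0652] [-0.93 -0.04  0.82]
71 [-0.0401 -0.077   0.0673] [-1.59 -0.91  0.05]
75 [-0.0343 -0.077   0.0691] [-1.02 -0.7   1.08]
79 [-0.0284 -0.077   0.0705] [-0.29 -0.5   0.88]
83 [-0.0223 -0.077   0.0715] [-1.09 -1.73 -0.  ]
87 [-0.0162 -0.077   0.072 ] [-0.39  0.15 -1.03]
-0.012 [-0.0119 -0.077   0.0709] [-0.53 -0.91  1.19]
-0.009 [-0.0089 -0.077   0.071 ] [-0.17 -0.52 -0.55]
-0.006 [-0.0059 -0.077   0.071 ] [-0.51 -1.08  0.12]
-0.003 [-0.0028 -0.077   0.071 ] [-0.4  -2.13 -0.84]
-0.0005 [-0.0004 -0.077   0.071 ] [-0.01 -0.94  0.29]
14.6083
```

View pics/s4z.png

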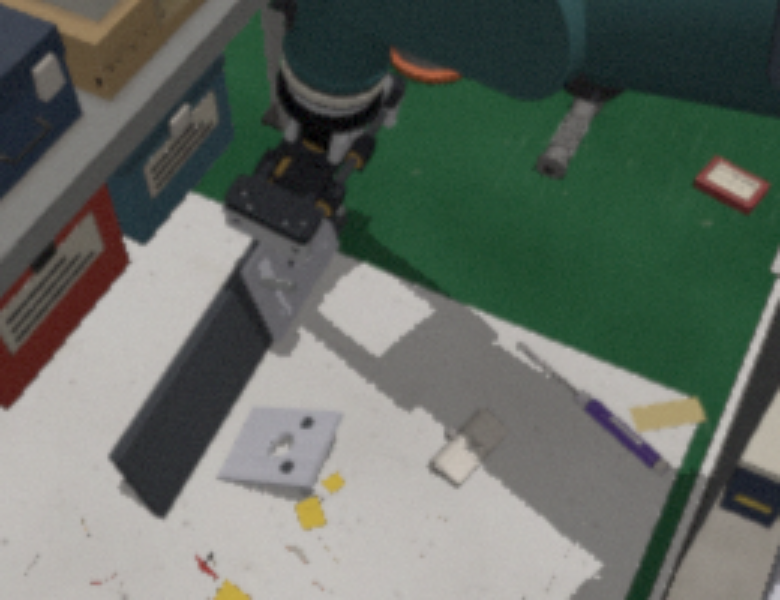

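View pics/w4.png

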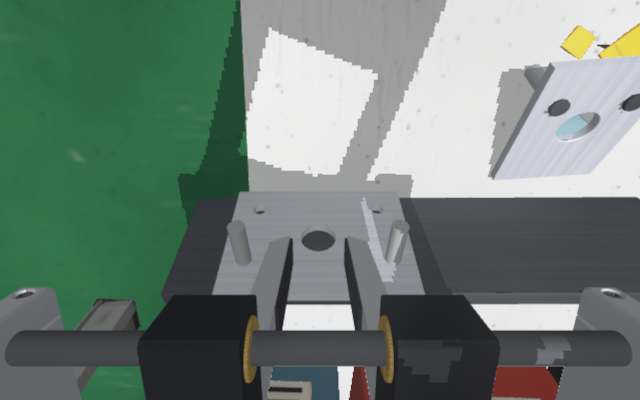

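The plate is leaning flat on the fence, studs towards the robot. Backing straight out, then up.

```bash
python3 - <<'E'
from h import *
q=quat(.2)
manip.movel(w(-.08,-.077,.075),speed=.08,orientation=q)
manip.movel(w(-.18,-.077,.25),speed=.2,orientation=q)
st=snap('top','t5.png'); s2=snap('side','s5.png')
print(sensors.read_t())
for s,n in((st,'top'),(s2,'side')):
  for t in ['wide_cover_foot','wide_cover_heel','narrow_cover','nickel','torch','tape']:
    for d in finder.landmark_of(t,s)[:1]: 
        p=atz(s,d['centre'],.087 if 'heel' in t else 0); print(n,t,round(d['conf'],2),np.round(d['centre'],1),'fence',tof(p).round(3),'world',p.round(3))
cv2.imwrite('pics/s5z.png',cv2.resize(s2['pixels'][80:280,200:460,::-1],None,fx=3,fy=3))
cv2.imwrite('pics/t5z.png',cv2.resize(st['pixels'][140:260,240:380,::-1],None,fx=5,fy=5))
E
```

```text
17.0083
top wide_cover_foot 0.98 [341.2 177.6] fence [-0.009 -0.086  0.   ] world [ 0.595 -0.106  0.   ]
top wide_cover_heel 0.92 [338.9 160. ] fence [ 0.022 -0.078  0.087] world [ 0.625 -0.096  0.087]
top narrow_cover 0.62 [289.5 195.4] fence [-0.055  0.07   0.   ] world [0.54  0.047 0.   ]
top nickel 0.58 [313.3 240.6] fence [-0.192  0.005  0.   ] world [ 0.407 -0.025  0.   ]
top torch 0.61 [441.3 223.3] fence [-0.159 -0.37   0.   ] world [ 0.46  -0.397  0.   ]
top tape 0.67 [210.3 218.2] fence [-0.113  0.304  0.   ] world [0.47  0.278 0.   ]
side wide_cover_foot 0.7 [387.5 124.9] fence [-0.151 -0.355  0.   ] world [ 0.467 -0.382  0.   ]
side wide_cover_heel 0.69 [294.  151.9] fence [ 0.016 -0.081  0.087] world [ 0.62  -0.1    0.087]
side narrow_cover 0.72 [295.  234.9] fence [-0.068  0.09   0.   ] world [0.527 0.067 0.   ]
side nickel 0.73 [352.6 226.7] fence [-0.187  0.011  0.   ] world [ 0.412 -0.018  0.   ]
side torch 0.42 [390.6 124.5] fence [-0.159 -0.361  0.   ] world [ 0.459 -0.388  0.   ]
side tape 0.62 [267.5 325.8] fence [-0.113  0.304  0.   ] world [0.469 0.278 0.   ]
```

View pics/s5z.png

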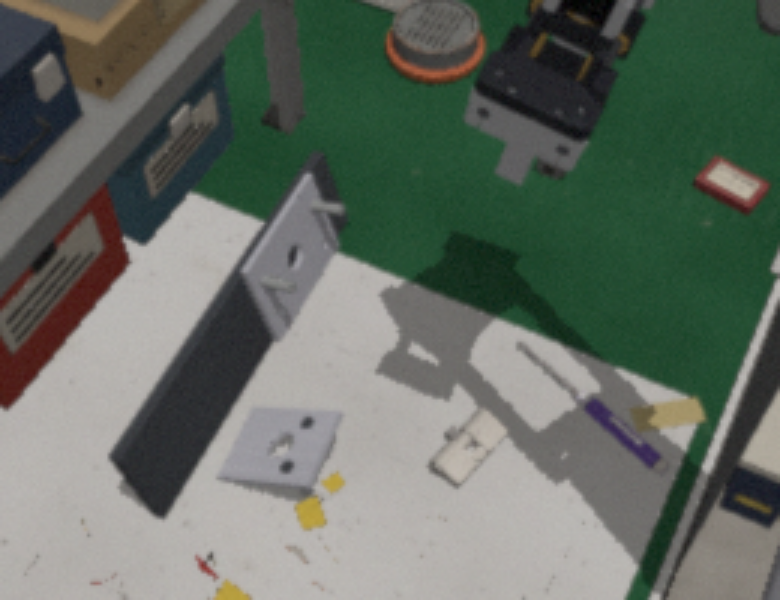

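View pics/t5z.png

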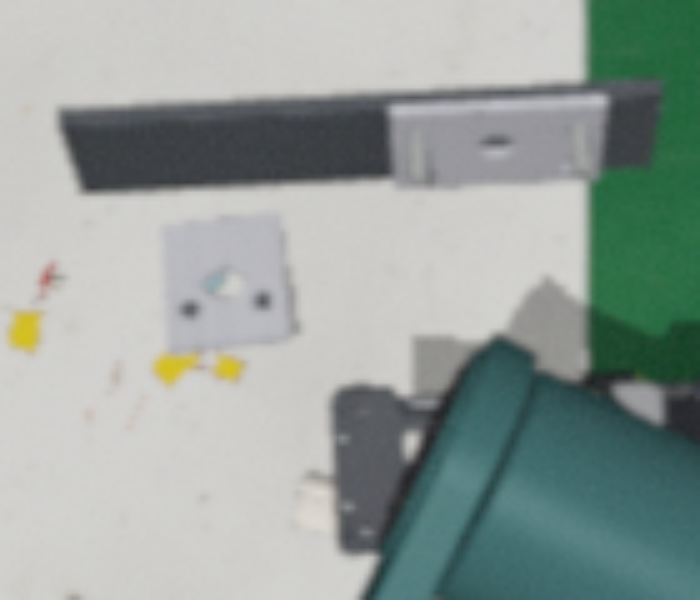

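Both views show the plate flat against the fence and parallel to it. The narrow plate and bystanders have not moved, and the robot is clear.

```bash
python3 -c "
from h import *
manip.wait(.3); hand_in()"
```

```text
the job is handed in; nothing more can be done
```

I pushed the wide plate up to the fence with the slightly opened fingers and tipped it about its far edge. It now leans flat against the fence with its studs towards the robot. The job was handed in at about 17.3 s on the robot's clock.

- **Half-tipped stop:** at a commanded 59° the finder put the foot at fence x of about -15 mm. The heel was at about -57 mm, taking it as 78 mm up. Both fit the half-up condition.
- **Final pose:** the top camera put the foot at fence x of about -9 mm, y -86 mm. It put the heel at x +22 mm and the side camera at +16 mm, assuming the 87 mm height. The plate looked parallel to the fence, and I did not measure heights independently.
- **Bystanders:** the narrow plate sat at the same pixels in the zoomed top view before and after. The torch and tape agreed with the start within about 8 mm. The lock cylinder read 6 to 10 mm from its start. It was partly hidden by the arm in the last top view, and in the side view it looked unmoved. The robot was clear of everything.
- **Forces:** the tool force readings stayed below about 12 N.
- **Readings that disagreed:**
  - The side-view finder placed the plate's foot on the torch, a false detection that I ignored.
  - Its narrow-plate positions differed by 10 to 20 mm between cameras, so I relied on the pictures there.

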